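Roll two rinsed bur drums up the draining gutters to their stops

ROBOT

A 7-joint arm with a two-finger parallel gripper is mounted at the origin on the work surface. World frame = base frame: x ahead of the robot, y to its left, z up, the work surface at z = 0. Lengths are in m, angles in rad, forces in N, time in s.
With the tool pointing down it reaches from about 0.4 to 0.85 m from the base axis. Payload 10.4 kg.
Tool frame: the origin (TCP) lies midway between the tips of the shut fingers; the grasp point (between the pads) lies 19 mm behind it; z points along the fingers, y is the line along which they close (so a half turn about z gives the same grasp; the last joint's range is limited). The gripper opens to 87 mm and grips with 3 to 60 N. Pads are 19 mm wide; open, the fingers measure 117 mm over their backs; the gripper's body (75 mm by 190 mm) begins 51 mm behind the grasp point.
Start: joints at [-0.023, 0.332, -0.065, 1.46, 0.022, 1.35, -0.088], TCP at [0.625, 0, 0.195] pointing down, gripper open.
Joint ranges: [-2.6, 2.6], [-0.5, 2.12], [-1.47, 1.34], [0.16, 2.42], [-1.27, 4.41], [0.06, 2.06], [-2.6, 2.6]. Speed limits (rad/s): [2.22, 2.22, 2.79, 2.79, 3.14, 3.14, 3.14].

INTERFACE

Orientations are given as a unit quaternion [x, y, z, w].
In Python, from bench import r gives the robot as it stands.
- The arm moves only by the tool arm_command, never from a script. Its argument "moves" is one flat list of numbers, 4 for each row, row after row: the shift along the tool's x, y, z in cm, then the turn about the tool's z in degrees. A call has 1 to 12 rows; each row shifts and turns the commanded pose from where the row before left it, along the tool's axes as they then stand; what a row does not reach is not made up. A row lasts 1/12 s, in which the tool goes at most 41.7 mm and 7.16 degrees, less where a joint would pass 70% of its speed; a pose out of reach is approached as far as the arm can. A call with a gripper value outside its range is refused whole. "fingers" is the opening in per cent of the stroke, from 0 (shut) to 100 (fully open), set as the call begins (left out, the last holds). The fingers move at their own pace and stop on an object; "squeeze" is the grip in N (left out, the last holds). Time passes only in rows, so rows that do not move let the fingers close. It gives the time, the measured TCP pose, the force, the opening and the grip force at its end, in the units of the state.
- r.read_state(): the state, without advancing time (a new reading comes with each control period).
- r.camera(name): name is "scene" or "side" or "wrist"; returns the picture (400x640x3 uint8, red, green, blue); there is no depth.
- r.camera_info(name): a dict with "fx", "fy", "cx", "cy" (pixels), "k1" (the pictures are not rectified: a ray, as slopes to the right and down, at radius r is drawn at 1 + k1 r^2 times it, then the intrinsics apply), "origin" and "attitude" of the camera in the world. Camera axes: x right, y up, looking along -z (the intrinsics and any distortion apply to the point x, -y, -z); pixel columns grow to the right and rows downward; lengths in m; the calibration is good to about 2 mm. A picture is of the moment at which its call begins: read the wrist's pose just before it. camera_info takes no time and is no camera call; for the wrist camera it gives the pose at the moment of the call.
- r.close_job(): hands the job in; it is judged then, once.
The state is a dict: "time": time; "joint_positions": joint angles; "joint_vel": joint speeds; "joint_torque": joint torques, N m; "ee_pos": TCP position; "eef_rot": TCP orientation; "ft_force": force on the tool from outside, world axes, zero at the start; "torque": the same for the moment, N m; "width": finger opening in m; "grip_force": force on a finger pad.
Only numpy, scipy, OpenCV 4.12 (cv2) and the standard library are available. Lean on these libraries where they do the work, as an engineer would, in place of code of your own. Each camera call takes 0.05 s, during which the arm holds its last target. There are 200 camera calls.

TASK

Two rinsed steel bur drums lie at the low end of the twin-gutter draining rack. With the fingertips, push each drum up its own gutter and over the crest, so that it settles in the hollow against the end stop and cannot roll back; either drum may go first. Keep the drums rolling in their gutters, never lift or carry them, leave the dental model, jar and bur block where they stand, and finish with the fingers clear of everything.

Things in the scene. Friction and masses are not known exactly. Their poses are not given: they have to be found in the camera images.
- rack: Draining rack, fixed: white drip tray (x -170 to +150 mm, y +-100, rim 14 mm high) carrying two parallel steel gutters. Origin on the bench under its middle; x level, along the gutters to their HIGH end, z up. Gutter centre lines at y = +45 and -45 mm; each 62 mm wide inside, side walls 14 mm high, 2 mm thick. A drum let go on the slope rolls back down to the low lip.
- gutters: The sloped floors of both gutters, fixed to the rack. Origin on the floor surface at the inside of the low lip, midway between the gutters (rack x = -115, y = 0, 30 mm above the bench). x runs up the slope (9 degrees), y across, z square to the sloped floor. The lip is two tabs per gutter, 12 mm high, 3 mm thick, below x = 0; the crest is at x = 155 mm, z = 0.
- crest (a point): Middle of the crest line, between the gutters: rack x = +38 mm, y = 0, 54 mm above the bench. Here the floor stops climbing and dips at 10 degrees into a hollow 52 mm long. A drum whose axis is more than about 5 mm beyond the crest rolls into the hollow by itself and stays there.
- stop (a point): Foot of the upright end stop plates that close the hollows, midway between the gutters: rack x = +90 mm, y = 0, 45 mm above the bench. The plates' tops are 88 mm above the bench.
- large_drum: Larger bur drum: closed perforated steel cylinder with knurled screw lid, diameter 52 mm, 57 mm long, 90 to 180 g, lying across one gutter. Origin at its centre; y is the cylinder axis, along the rack's y (x, z turn as it rolls). Starts resting on the lip, centre near rack x = -97 mm, 59 mm above the bench. Home against the stop: centre at rack x = +64 mm, 76 mm above the bench.
- small_drum: Smaller bur drum, same make, diameter 40 mm, 57 mm long, 60 to 130 g, across the other gutter; which drum lies in which gutter varies. Origin at its centre; y is the cylinder axis. Starts resting on the lip, centre near rack x = -100 mm, 53 mm above the bench. Home against the stop: centre at rack x = +70 mm, 69 mm above the bench.
- model: Pink dental model with a row of white teeth, about 62 by 62 mm and 29 mm high, loose, beside the rack's -y side. Origin at the centre of its underside. To be left alone.
- jar: Small amber jar with a white lid, diameter 48 mm, 58 mm high, loose, standing beyond the rack's high end. Origin at the centre of its underside. To be left alone.
- bur_block: Blue bur block 62 by 42 by 22 mm with short burs standing in it (39 mm high in all), loose, beside the rack's +y side. Origin at the centre of its underside. To be left alone.
Things that resemble listed ones, but are neither listed nor needed, are in the scene too. Leave any red look-alike of the large_drum alone.

How it is judged:
By the outcome, as a careful person would: the job done as asked, in the order asked, and still so for the second after the job is handed in, with the robot touching nothing.
It also fails if it takes over 54 s, if anything falls off the work surface, if the arm or the gripper's body presses on something with over 40 N, if the wrist force passes 120 N, or if a joint passes its speed limit or range.

## Working session

There is one attempt and no reset: what is moved stays moved. The work goes in short steps, Python scripts to look and compute and a tool call to move; the robot and the scene stay as the last step left them, time stands still between calls to the robot, and variables do not carry over. Pictures are saved under pics/ and viewed, at most 10 in all, crops included, and the job is handed in when it is done.

Besides the shell and the picture viewer there is one more tool, called after ">>>" as a command line: name --argument value ..., lists and objects as JSON in quotes. arm_command: Moves the arm, as the interface text tells. Its arguments: {"type":"object","properties":{"moves":{"type":"array"},"fingers":{"type":"number"},"squeeze":{"type":"number"}},"required":["moves"]}

```bash
mkdir -p pics
python3 - <<'E'
from bench import r
import cv2
s=r.read_state(); print(s['time'],s['ee_pos'],s['eef_rot'],s['width'])
for n in ("scene","side"):
    print(n,r.camera_info(n)); cv2.imwrite(f"pics/{n}0.png",r.camera(n)[:,:,::-1])
E
```

```text
0.0 [ 6.24575239e-01 -3.86762640e-05  1.94344038e-01] [ 7.07111134e-01  7.07102068e-01 -5.37462270e-04 -4.69653409e-04] 0.08717158592466437
scene {'fx': 377.0977884989159, 'fy': 377.0977884989159, 'cx': 323.7534911906604, 'cy': 203.95338312364487, 'k1': -0.08841441625922335, 'origin': array([ 0.96327915, -0.28573054,  0.80005927]), 'attitude': array([0.30100492, 0.14155847, 0.3821659 , 0.86215222])}
side {'fx': 472.4925832216271, 'fy': 472.4925832216271, 'cx': 316.36769214683613, 'cy': 199.83247487663223, 'k1': -0.02251489455722296, 'origin': array([-0.11453379,  0.71766238,  0.58799151]), 'attitude': array([-0.19607987,  0.45919342,  0.80240512, -0.32686405])}
```

View pics/scene0.png

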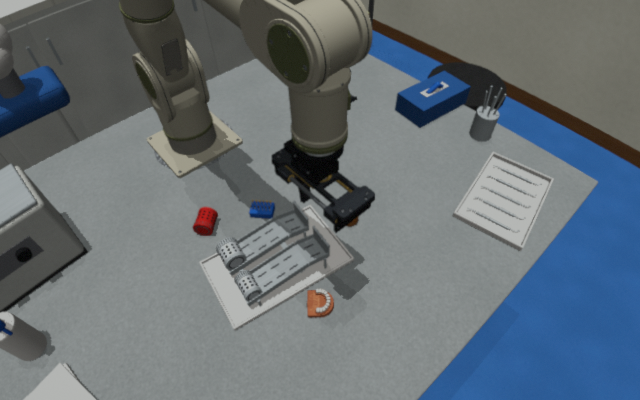

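View pics/side0.png

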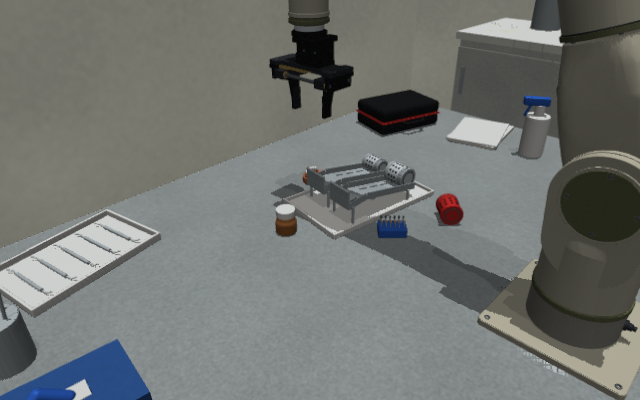

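The rack has its low end at lower left in the scene view (drums around (230,253) and (248,286)) and its high end by the gripper. The large drum is on the bur-block (+y) side. I'll crop both views closer for corners.

Run:
```python
import cv2,numpy as np
a=cv2.imread("pics/scene0.png")[195:335,190:365]; b=cv2.imread("pics/side0.png")[145:245,265:440]
a=cv2.resize(a,None,fx=4,fy=4,interpolation=cv2.INTER_CUBIC)
b=cv2.resize(b,None,fx=4,fy=4,interpolation=cv2.INTER_CUBIC)
cv2.imwrite("pics/c1.png",a);cv2.imwrite("pics/c2.png",b)
```

```text
(no output)
```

View pics/c1.png

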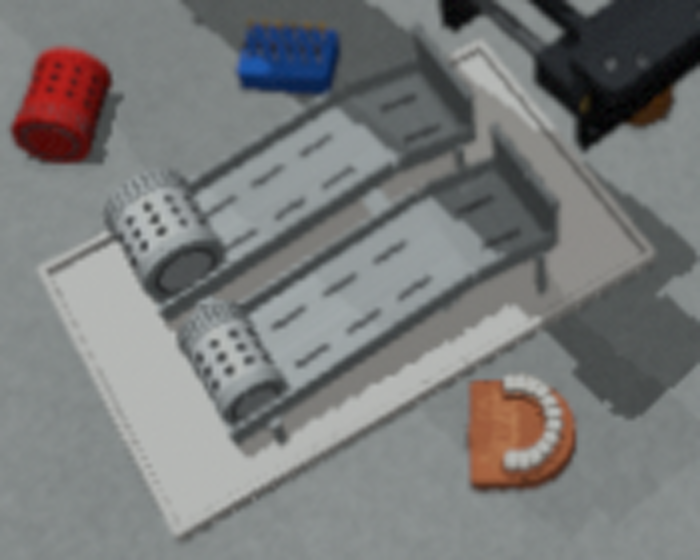

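View pics/c2.png

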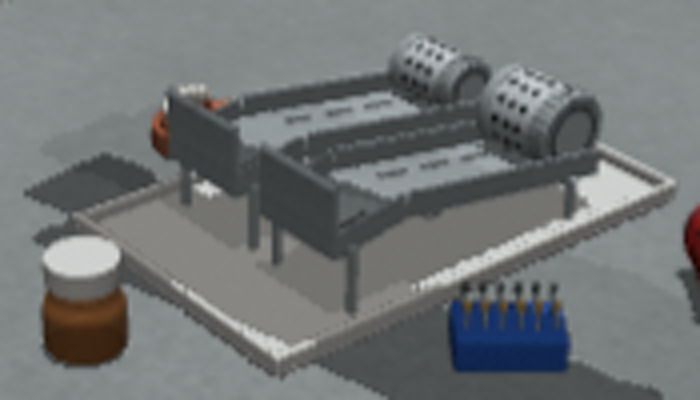

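Crop 1 shows rim corners at about (43,268), (178,535), (652,250) and (478,45). Crop 2 shows them at (278,370), (672,180) and (78,215). The large drum is in the +y gutter and the small drum in the -y gutter. Next I'll fit the rack pose.

```bash
cat > h.py <<'E'
import numpy as np
from scipy.spatial.transform import Rotation as R
from scipy.optimize import least_squares
def proj(ci,P):
    q=R.from_quat(ci['attitude']).inv().apply(np.asarray(P)-ci['origin'])
    s=np.c_[q[:,0],-q[:,1]]/-q[:,2:3]
    s=s*(1+ci['k1']*(s**2).sum(1,keepdims=True))
    return s*[ci['fx'],ci['fy']]+[ci['cx'],ci['cy']]
def rack(p,P):
    return R.from_euler('z',p[2]).apply(np.asarray(P)/1000.)+[p[0],p[1],0]
E
python3 - <<'E'
from h import *; from bench import r
C={n:r.camera_info(n) for n in('scene','side')}
O=[('scene',(-170,100,14),43,268),('scene',(-170,-100,14),178,535),('scene',(150,-100,14),652,250),('scene',(150,100,14),478,45),
('side',(150,100,14),278,370),('side',(-170,100,14),672,180),('side',(150,-100,14),78,215)]
off={'scene':(190,195),'side':(265,145)}
def f(p): return np.concatenate([proj(C[n],rack(p,[P]))[0]-((np.array([u,v])+.5)/4-.5+off[n]) for n,P,u,v in O])
best=min((least_squares(f,[.6,-.1,y]) for y in(0,1.5,3,-1.5)),key=lambda s:s.cost)
p=best.x; print(p,np.degrees(p[2])); print(best.fun.reshape(-1,2).round(1))
np.save('p.npy',p)
for k,P in dict(lowL=(-97,45,59),lowS=(-100,-45,53),homeL=(64,45,76),homeS=(70,-45,69),crest=(38,0,54)).items():
    w=rack(p,[P]); print(k,w.round(4),np.hypot(*w[0,:2]).round(3),*[((proj(C[n],w)[0]-off[n])*4).round(0) for n in C])
s=r.read_state(); print(R.from_quat(s['eef_rot']).as_matrix().round(3))
E
```

```text
[ 0.53471545 -0.06102113  1.43062438] 81.9687392139811
[[-2.4 -0. ]
 [-0.5  0.4]
 [ 1.2 -0.5]
 [ 0.  -2.5]
 [-0.4 -2.3]
 [ 0.7  0.2]
 [-2.   0.1]]
lowL [[ 0.4766 -0.1508  0.059 ]] 0.5 [163. 234.] [532. 117.]
lowS [[ 0.5653 -0.1663  0.053 ]] 0.589 [231. 360.] [434.  75.]
homeL [[0.4991 0.0086 0.076 ]] 0.499 [400.  90.] [333. 172.]
homeS [[0.5891 0.002  0.069 ]] 0.589 [491. 197.] [227. 128.]
crest [[ 0.54   -0.0234  0.054 ]] 0.541 [405. 183.] [316. 163.]
[[ 0.     1.    -0.001]
 [ 1.    -0.    -0.   ]
 [-0.    -0.001 -1.   ]]
```

The rack fit gives centre (0.535, -0.061) and yaw 82°. The predicted drum centres match the picture to about 2 px. With the tool turned +8° its x axis lies along the rack x, so I'll shut the fingers to about 10% and turn first.

>>> arm_command --moves '[0,0,0,4,0,0,0,4,0,0,0,0]' --fingers 8

```text
time: 0.35
ee_pos: [0.6248, 0.0, 0.1947]
eef_rot: [0.756, 0.655, -0.0, -0.0]
ft_force: [0.1, -0.4, 0.6]
width: 0.074
grip_force: 0.0
```

```bash
cat >> h.py <<'E'
def where(r):
    p=np.load('p.npy'); s=r.read_state(); e=s['ee_pos']
    q=R.from_euler('z',-p[2]).apply([e[0]-p[0],e[1]-p[1],e[2]])*1000
    t=R.from_euler('z',-p[2]).apply(R.from_quat(s['eef_rot']).as_matrix().T)
    print('t',round(s['time'],2),'TCP in rack mm',q.round(1),'toolx',t[0].round(3),'F',np.round(s['ft_force'],1),'w',round(s['width'],4))
E
python3 -c "
from h import *; from bench import r; where(r)"
```

```text
t 0.35 TCP in rack mm [ 73.  -80.6 194.7] toolx [ 1.    -0.003 -0.   ] F [ 0.1 -0.4  0.6] w 0.074
```

>>> arm_command --moves '[-2.7,-1.575,0,0,-2.7,-1.575,0,0,-2.7,-1.575,0,0,-2.7,-1.575,0,0,-2.7,-1.575,0,0,-2.7,-1.575,0,0,-2.7,-1.575,0,0,-2.7,-1.575,0,0,0,0,2,0,0,0,2,0,0,0,0,0]'

```text
time: 1.27
ee_pos: [0.4679, -0.1961, 0.1518]
eef_rot: [0.754, 0.657, -0.001, -0.002]
ft_force: [-0.1, 0.2, -0.3]
width: 0.0088
grip_force: 0.0
```

```bash
python3 -c "
from h import *; from bench import r; import cv2; where(r)
ci=r.camera_info('wrist'); im=r.camera('wrist'); cv2.imwrite('pics/w1.png',im[:,:,::-1])
p=np.load('p.npy')
for P in [(-97,45+28.5,59),(-97,45-28.5,59),(-100,-16.5,53),(-100,-73.5,53),(-170,100,14),(-170,-100,14),(90,76,88),(38,76,65),(38,14,65)]: print(P,proj(ci,rack(p,[P]))[0].round(0))
"
```

```text
t 1.27 TCP in rack mm [-143.1   47.3  151.8] toolx [1.    0.002 0.001] F [-0.1  0.2 -0.3] w 0.0088
(-97, 73.5, 59) [295. 144.]
(-97, 16.5, 59) [357. 144.]
(-100, -16.5, 53) [391. 147.]
(-100, -73.5, 53) [452. 147.]
(-170, 100, 14) [276. 207.]
(-170, -100, 14) [455. 208.]
(90, 76, 88) [ 281. -138.]
(38, 76, 65) [288. -30.]
(38, 14, 65) [367. -30.]
```

View pics/w1.png

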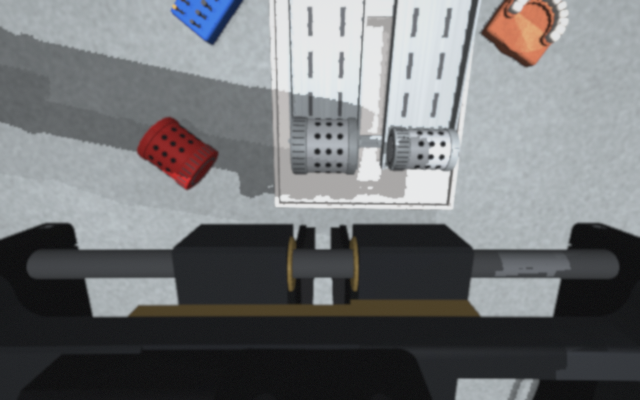

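The wrist view confirms the fit: large drum ends at (291–358, 145), small drum at (387–458, 147), rim corner at (275,206), all within about 1–2 mm of prediction. I'll descend behind the large drum.

>>> arm_command --moves '[-0.2,0.1,2.5,0,-0.2,0.1,2.5,0,0,0,2.5,0,0,0,2.6,0,0,0,0,0]'

```text
time: 1.73
ee_pos: [0.4695, -0.1993, 0.0509]
eef_rot: [0.754, 0.657, -0.002, -0.003]
ft_force: [-0.1, 0.2, -0.2]
width: 0.0068
grip_force: 0.0
```

```bash
python3 -c "
from h import *; from bench import r; where(r)"
```

```text
t 1.73 TCP in rack mm [-146.1   45.2   50.9] toolx [1.    0.003 0.001] F [-0.1  0.2 -0.2] w 0.0068
```

>>> arm_command --moves '[0.5,0,0,0,0.5,0,0,0,0.5,0,-0.05,0,0.4,0,-0.06,0,0.4,0,-0.06,0,0.4,0,-0.06,0,0.4,0,-0.06,0,0.4,0,-0.06,0,0.4,0,-0.06,0,0.4,0,-0.06,0,0.4,0,-0.06,0,0.4,0,-0.06,0]'

```text
time: 2.73
ee_pos: [0.4787, -0.1497, 0.0601]
eef_rot: [0.755, 0.656, -0.0, -0.0]
ft_force: [-0.1, -0.4, 0.4]
width: 0.007
grip_force: 0.0
```

```bash
python3 -c "
from h import *; from bench import r; import cv2; where(r)
ci=r.camera_info('wrist'); im=r.camera('wrist'); cv2.imwrite('pics/w2.png',im[:,:,::-1])
"
```

```text
t 2.73 TCP in rack mm [-95.6  43.   60.1] toolx [1.    0.001 0.   ] F [-0.1 -0.4  0.4] w 0.007
```

View pics/w2.png

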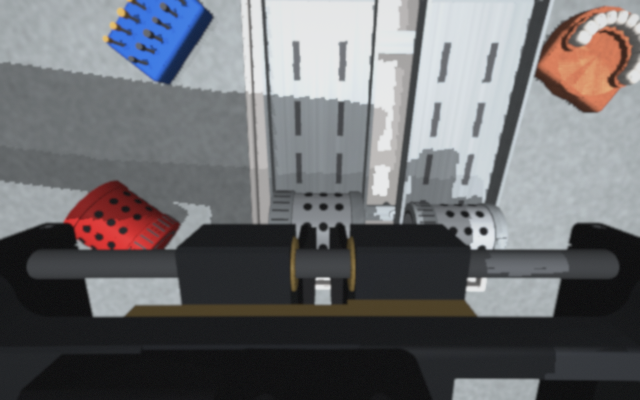

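The large drum is at (315, 210), just ahead of the fingertips and square in its gutter. The small drum hasn't moved, at (460,222). I'll keep pushing.

>>> arm_command --moves '[0.4,-0.02,-0.06,0,0.4,-0.02,-0.06,0,0.4,-0.02,-0.06,0,0.4,-0.02,-0.06,0,0.4,-0.02,-0.06,0,0.4,-0.02,-0.06,0,0.4,-0.02,-0.06,0,0.4,-0.02,-0.06,0,0.4,-0.02,-0.06,0,0.4,-0.02,-0.06,0,0.4,-0.02,-0.06,0,0.4,-0.02,-0.06,0]'

```text
time: 3.78
ee_pos: [0.4831, -0.1018, 0.0673]
eef_rot: [0.755, 0.656, 0.0, 0.0]
ft_force: [-0.7, -1.0, -0.3]
width: 0.0073
grip_force: 0.0
```

>>> arm_command --moves '[0.4,0,-0.06,0,0.4,0,-0.06,0,0.4,0,-0.06,0,0.4,0,-0.06,0,0.4,0,-0.06,0,0.4,0,-0.06,0,0.4,0,-0.06,0,0.4,0,-0.06,0]'

```text
time: 4.45
ee_pos: [0.4875, -0.0701, 0.0721]
eef_rot: [0.755, 0.656, 0.0, -0.0]
ft_force: [-0.0, -0.2, -0.1]
width: 0.0069
grip_force: 0.0
```

```bash
python3 -c "
from h import *; from bench import r; import cv2; where(r)
a=r.camera('side')[145:245,265:440,::-1]; b=r.camera('scene')[195:335,190:365,::-1]
im=np.vstack([a,b]); cv2.imwrite('pics/s3.png',cv2.resize(im,None,fx=2.4,fy=2.4,interpolation=cv2.INTER_CUBIC))
p=np.load('p.npy')
for n,o in(('side',(265,145)),('scene',(190,195-100))): print(n,[((proj(r.camera_info(n),rack(p,[P]))[0]-o)*2.4).round(0) for P in((64,45,76),(34,45,80))])
"
```

```text
t 4.45 TCP in rack mm [-15.6  45.5  72.1] toolx [1.    0.001 0.   ] F [-0.  -0.2 -0.1] w 0.0069
side [array([200., 103.]), array([224.,  90.])]
scene [array([240., 294.]), array([214., 306.])]
```

View pics/s3.png

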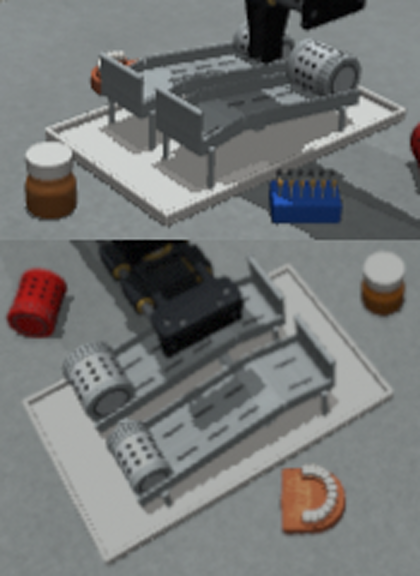

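The large drum is back on the lip while the fingers stand well ahead of it, so the push lost it. Before retrying I'll check by projection where it was in the w2 picture.

```bash
python3 -c "
from h import *; from bench import r; import cv2
s=r.read_state(); ci=r.camera_info('wrist'); T=R.from_quat(s['eef_rot']); 
print('cam offset in tool mm',(T.inv().apply(ci['origin']-s['ee_pos'])*1000).round(1)); p=np.load('p.npy')
print('cam axes in tool',(T.inv()*R.from_quat(ci['attitude'])).as_matrix().round(3).tolist())
d=rack(p,[(-95.6,43,60.1)])[0]-s['ee_pos']; c2=dict(ci); c2['origin']=ci['origin']+d
def drum(x,y,z,rad): 
    a=np.radians(np.arange(0,360,10)); P=[(x+rad*np.cos(t),y,z+rad*np.sin(t)) for t in a]; q=proj(c2,rack(p,P)); return q.min(0).round(0),q.max(0).round(0)
print('L lip',drum(-97,45,59,26)); print('L pushed',drum(-60,45,64.9,26)); print('S lip',drum(-100,-45,53,20))
for dx in(-9.5,9.5): print('tip',proj(c2,rack(p,[(-95.6+dx,43,60.1)]))[0].round(0))
"
```

```text
cam offset in tool mm [  67.3   -0.5 -189.9]
cam axes in tool [[0.0, 0.968, 0.249], [1.0, -0.0, -0.0], [-0.0, 0.249, -0.968]]
L lip (array([320., 188.]), array([320., 267.]))
L pushed (array([320., 130.]), array([320., 216.]))
S lip (array([440., 199.]), array([465., 258.]))
tip [323. 239.]
tip [323. 212.]
```

In w2 the large drum was already still on its lip (top edge at row 192, predicted 188). So the fingertips passed it without moving it, and they must sit higher than I assumed. I'll look at the actual tips against the projected TCP.

```bash
python3 -c "
from h import *; from bench import r; import cv2; where(r)
s=r.read_state(); out=[]
for n in('side','scene'):
    im=r.camera(n)[:,:,::-1].copy(); ci=r.camera_info(n)
    q=proj(ci,[s['ee_pos'],s['ee_pos']+[0,0,.02]]); c=q[0].round().astype(int); print(n,q.round(1))
    x0,y0=c[0]-40,c[1]-50; k=6
    a=cv2.resize(im[y0:y0+80,x0:x0+66],None,fx=k,fy=k,interpolation=cv2.INTER_CUBIC)
    for t,col in zip(q,((0,255,0),(0,255,255))): cv2.circle(a,tuple(int(v) for v in ((t-[x0,y0]+.5)*k)),3,col,-1)
    out.append(a)
cv2.imwrite('pics/z4.png',np.hstack(out))
"
```

```text
t 4.55 TCP in rack mm [-15.2  45.4  72.2] toolx [1.    0.002 0.   ] F [ 0.5 -0.  -0.4] w 0.0069
side [[373.9 179.2]
 [374.3 171.6]]
scene [[261.2 233.8]
 [259.9 228.9]]
```

View pics/z4.png

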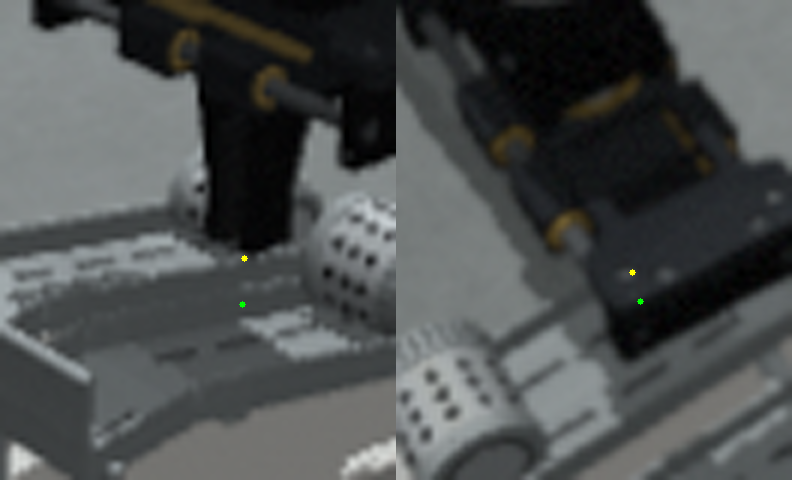

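In the side crop the real fingertips end at about (250,248), but the projected TCP is at (242,303). In the scene crop they end at about (625,355), against (640,301). I'll triangulate the real tip.

```bash
python3 -c "
from h import *; from bench import r
s=r.read_state(); p=np.load('p.npy')
f=lambda X: np.concatenate([proj(r.camera_info('side'),[X])[0]-[375.7,170.3],proj(r.camera_info('scene'),[X])[0]-[259.2,243.5]])
a=least_squares(f,s['ee_pos']); q=R.from_euler('z',-p[2]).apply(a.x-[p[0],p[1],0])*1000
print(a.x.round(4),a.fun.round(1),'rack',q.round(1),'minus ee',((a.x-s['ee_pos'])*1000).round(1))
print('joints',s['joint_positions'])
"
```

```text
[ 0.5074 -0.0934  0.079 ] [-1.8  0.4 -1.8 -0.3] rack [-35.9  22.5  79. ] minus ee [ 19.9 -22.9   7. ]
joints [ 0.06478863  0.15501537 -0.01503245  1.95127673  0.0027894   1.03521558
 -0.09098557]
```

```bash
python3 -c "
from h import *; from bench import r
s=r.read_state(); T=R.from_quat(s['eef_rot'])
for n,o,dx in(('side',(334,129),0),('scene',(221,184),396)):
  for z in(0,-19,-25,-70,-95):
    print(n,z,[tuple(((proj(r.camera_info(n),[s['ee_pos']+T.apply([x/1e3,y/1e3,z/1e3])])[0]-o+.5)*6+[dx,0]).round(0)) for x,y in((0,0),(9,18),(-9,18),(-9,-18),(37,95),(-37,95),(-37,-95),(37,-95))])
"
```

```text
side 0 [(np.float64(244.0), np.float64(304.0)), (np.float64(196.0), np.float64(294.0)), (np.float64(230.0), np.float64(281.0)), (np.float64(293.0), np.float64(314.0)), (np.float64(17.0), np.float64(246.0)), (np.float64(153.0), np.float64(197.0)), (np.float64(491.0), np.float64(367.0)), (np.float64(350.0), np.float64(429.0))]
side -19 [(np.float64(247.0), np.float64(261.0)), (np.float64(198.0), np.float64(251.0)), (np.float64(232.0), np.float64(238.0)), (np.float64(296.0), np.float64(271.0)), (np.float64(17.0), np.float64(204.0)), (np.float64(155.0), np.float64(156.0)), (np.float64(496.0), np.float64(322.0)), (np.float64(354.0), np.float64(383.0))]
side -25 [(np.float64(247.0), np.float64(247.0)), (np.float64(199.0), np.float64(237.0)), (np.float64(232.0), np.float64(225.0)), (np.float64(297.0), np.float64(257.0)), (np.float64(18.0), np.float64(191.0)), (np.float64(155.0), np.float64(143.0)), (np.float64(497.0), np.float64(308.0)), (np.float64(355.0), np.float64(369.0))]
side -70 [(np.float64(253.0), np.float64(140.0)), (np.float64(203.0), np.float64(131.0)), (np.float64(238.0), np.fl
[... 1483 characters left out ...]
), (np.float64(600.0), np.float64(67.0))]
scene -70 [(np.float64(610.0), np.float64(195.0)), (np.float64(655.0), np.float64(216.0)), (np.float64(611.0), np.float64(239.0)), (np.float64(566.0), np.float64(174.0)), (np.float64(830.0), np.float64(326.0)), (np.float64(643.0), np.float64(429.0)), (np.float64(412.0), np.float64(75.0)), (np.float64(583.0), np.float64(-6.0))]
scene -95 [(np.float64(600.0), np.float64(153.0)), (np.float64(646.0), np.float64(174.0)), (np.float64(601.0), np.float64(197.0)), (np.float64(555.0), np.float64(131.0)), (np.float64(825.0), np.float64(285.0)), (np.float64(633.0), np.float64(389.0)), (np.float64(397.0), np.float64(33.0)), (np.float64(572.0), np.float64(-50.0))]
```

The whole gripper sits about 25 mm higher than the reported TCP in both fixed views: finger bottoms match the -25 mm projection. So the tips skimmed over the drum. I'll go up and back, then compare offsets before descending lower.

>>> arm_command --moves '[0,0,-3,0,-3.3,0,0,0,-3.3,0,0,0,-3.3,0,0,0,-3.4,0,0,0,0,0,2.5,0,0,0,2.5,0,0,0,0,0,0,0,0,0]'

```text
time: 5.4
ee_pos: [0.4679, -0.202, 0.0514]
eef_rot: [0.755, 0.656, -0.001, -0.001]
ft_force: [0.8, 0.5, 0.1]
width: 0.0072
grip_force: 0.0
```

```bash
python3 -c "
from h import *; from bench import r; import cv2; where(r)
E0=np.array([.62458,0,.19434]); ci=r.camera_info('side')
print('start TCP px +0,+25mm, tips seen 297,107 / 327,116:',proj(ci,[E0,E0+[0,0,.025],E0+[.05,0,0],E0-[.05,0,0]]).round(0).tolist())
s=r.read_state(); T=R.from_quat(s['eef_rot'])
im=r.camera('side'); q=proj(ci,[s['ee_pos']+T.apply([0,0,-z/1e3]) for z in(0,20,25,30,70,95)]); print(q.round(1).tolist())
x0,y0=345,100
a=cv2.resize(im[y0:y0+100,x0:x0+120,::-1],None,fx=6,fy=6,interpolation=cv2.INTER_CUBIC)
for t in q[[0,2]]: cv2.circle(a,tuple(int(v) for v in ((t-[x0,y0]+.5)*6)),3,(0,255,0),-1)
cv2.imwrite('pics/z5.png',a)
"
```

```text
t 5.4 TCP in rack mm [-149.    46.4   51.4] toolx [1. 0. 0.] F [0.8 0.5 0.1] w 0.0072
start TCP px +0,+25mm, tips seen 297,107 / 327,116: [[311.0, 124.0], [311.0, 113.0], [296.0, 118.0], [326.0, 129.0]]
[[412.8, 171.3], [413.5, 164.1], [413.7, 162.3], [413.9, 160.5], [415.3, 145.6], [416.2, 136.0]]
```

View pics/z5.png

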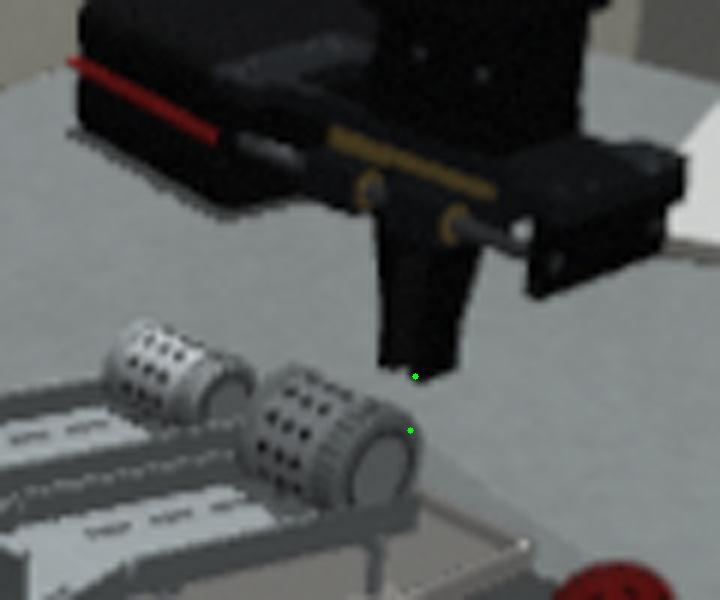

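The finger bottoms at about (418,378) match the +25 mm mark, and the start picture gives the same offset. So the real tip is the reported z plus 25 mm. It is now behind the large drum at 76 mm, so I'll go down to about 55 mm and push.

>>> arm_command --moves '[0,0.1,1.1,0,0,0,1.0,0,0.4,0,0,0,0.4,0,0,0,0.4,0,0,0,0.4,0,0,0,0.4,0,-0.05,0,0.4,0,-0.06,0,0.4,0,-0.06,0,0.4,0,-0.06,0,0.4,0,-0.06,0,0.4,0,-0.06,0]'

```text
time: 6.45
ee_pos: [0.4756, -0.1624, 0.0347]
eef_rot: [0.755, 0.656, 0.0, 0.0]
ft_force: [-0.6, -1.5, 2.6]
width: 0.007
grip_force: 1.5
```

```bash
cat > look.py <<'E'
from h import *; from bench import r; import cv2,sys
# compare predicted drum sites along each gutter with the first side/scene pictures
where(r); p=np.load('p.npy')
for n in('side','scene'):
    ci=r.camera_info(n); a=r.camera(n)[:,:,::-1].astype(float); b=cv2.imread(f'pics/{n}0.png').astype(float)
    for nm,y,rad in(('L',45,26),('S',-45,20)):
        o=[]
        for x in range(-100,80,15):
            z=(30+(x+115)*.158 if x<38 else 54-(x-38)*.17)+rad
            u,v=proj(ci,rack(p,[(x,y,z)]))[0].round().astype(int)
            f=lambda m:m[v-3:v+4,u-3:u+4]
            o.append(f"{x}:{f(a).mean():.0f}/{f(a).std():.0f}({abs(f(a)-f(b)).mean():.0f})")
        print(n,nm,*o)
E
python3 look.py
```

```text
t 6.45 TCP in rack mm [-108.6   44.4   34.7] toolx [1.    0.001 0.   ] F [-0.6 -1.5  2.6] w 0.007
side L -100:71/13(48) -85:78/13(31) -70:82/16(23) -55:76/19(23) -40:59/12(25) -25:66/7(20) -10:75/13(11) 5:87/28(4) 20:88/30(4) 35:89/30(4) 50:98/39(5) 65:119/41(24)
side S -100:75/15(33) -85:66/18(9) -70:70/20(2) -55:90/35(1) -40:98/37(1) -25:100/39(1) -10:98/36(2) 5:96/35(3) 20:98/37(5) 35:99/38(5) 50:127/43(8) 65:110/40(14)
scene L -100:40/4(120) -85:39/4(116) -70:39/3(91) -55:62/16(80) -40:86/12(57) -25:133/22(7) -10:145/13(2) 5:137/17(2) 20:148/10(5) 35:145/11(45) 50:137/14(41) 65:132/16(39)
scene S -100:125/31(27) -85:87/22(44) -70:90/14(57) -55:135/21(15) -40:140/18(10) -25:138/19(2) -10:146/15(1) 5:136/21(1) 20:153/6(1) 35:148/5(7) 50:136/15(41) 65:135/16(52)
```

Contact force shows up, but with a rather large upward part, so I'll run about 5 mm lower on the drum as I continue.

>>> arm_command --moves '[0,0,0.3,0,0.3,0,0.2,0,0.4,0,-0.06,0,0.4,0,-0.06,0,0.4,0,-0.06,0]'

```text
time: 6.97
ee_pos: [0.4776, -0.1475, 0.0314]
eef_rot: [0.755, 0.656, 0.0, -0.0]
ft_force: [0.1, -3.8, 2.2]
width: 0.0067
grip_force: 1.4
```

```bash
python3 look.py
```

```text
t 6.97 TCP in rack mm [-93.6  44.4  31.4] toolx [1. 0. 0.] F [ 0.1 -3.8  2.2] w 0.0067
side L -100:62/14(57) -85:69/14(35) -70:80/14(21) -55:82/15(24) -40:75/18(23) -25:61/14(26) -10:68/7(17) 5:76/15(11) 20:88/29(4) 35:89/30(4) 50:98/39(5) 65:118/42(24)
side S -100:78/16(32) -85:66/18(9) -70:70/20(2) -55:90/34(2) -40:98/37(1) -25:100/39(1) -10:98/37(2) 5:96/35(3) 20:98/37(5) 35:99/38(5) 50:127/43(9) 65:110/40(14)
scene L -100:39/4(121) -85:38/5(117) -70:39/5(91) -55:41/8(101) -40:59/18(84) -25:91/18(49) -10:138/18(8) 5:137/17(2) 20:148/10(5) 35:144/11(44) 50:136/14(40) 65:131/16(39)
scene S -100:125/31(27) -85:85/22(47) -70:78/12(70) -55:91/17(59) -40:138/18(13) -25:138/19(2) -10:146/15(2) 5:135/21(2) 20:152/6(2) 35:147/5(8) 50:136/15(41) 65:134/16(52)
```

The drum is moving with the fingers (the changed region advanced), with 4 N mostly horizontal. Continuing.

>>> arm_command --moves '[0.4,0,-0.06,0,0.4,0,-0.06,0,0.4,0,-0.06,0,0.4,0,-0.06,0,0.4,0,-0.06,0,0.4,0,-0.06,0,0.4,0,-0.06,0,0.4,0,-0.06,0,0.4,0,-0.06,0,0.4,0,-0.06,0,0.4,0,-0.06,0,0.4,0,-0.06,0]'

```text
time: 8.07
ee_pos: [0.4843, -0.1, 0.0386]
eef_rot: [0.755, 0.656, 0.0, 0.0]
ft_force: [-0.1, -3.0, 2.7]
width: 0.0071
grip_force: 1.4
```

```bash
python3 look.py
```

```text
t 8.07 TCP in rack mm [-45.6  44.5  38.6] toolx [1.    0.001 0.   ] F [-0.1 -3.   2.7] w 0.0071
side L -100:124/34(25) -85:93/30(26) -70:60/34(32) -55:56/21(17) -40:69/13(18) -25:73/13(22) -10:84/13(24) 5:79/19(29) 20:66/16(26) 35:67/10(19) 50:80/20(15) 65:117/41(25)
side S -100:83/41(26) -85:85/16(16) -70:79/18(13) -55:86/27(10) -40:97/35(2) -25:98/36(3) -10:96/34(2) 5:96/35(3) 20:99/37(5) 35:99/38(5) 50:128/43(9) 65:110/40(14)
scene L -100:128/19(41) -85:129/18(30) -70:76/27(57) -55:43/8(99) -40:40/4(103) -25:38/6(102) -10:41/5(105) 5:43/10(96) 20:80/26(69) 35:141/15(46) 50:138/14(42) 65:133/16(41)
scene S -100:141/28(11) -85:116/22(16) -70:85/20(63) -55:78/11(72) -40:79/11(71) -25:78/11(62) -10:96/10(52) 5:133/24(5) 20:154/6(1) 35:150/5(7) 50:138/15(42) 65:136/16(54)
```

>>> arm_command --moves '[0.4,0,-0.06,0,0.4,0,-0.06,0,0.4,0,-0.06,0,0.4,0,-0.06,0,0.4,0,-0.06,0,0.4,0,-0.06,0,0.4,0,-0.06,0,0.4,0,-0.06,0,0.4,0,-0.06,0,0.3,0,-0.05,0,0.3,0,-0.03,0,0.3,0,0,0]'

```text
time: 9.17
ee_pos: [0.4906, -0.0555, 0.0448]
eef_rot: [0.755, 0.656, 0.0, 0.0]
ft_force: [-0.3, -2.7, 0.5]
width: 0.0069
grip_force: 0.6
```

>>> arm_command --moves '[0.3,0,0,0,0.3,0,0,0,0.3,0,0,0,0.3,0,0,0,0.3,0,0,0,0.3,0,0,0,0,0,0,0,0,0,0,0]'

```text
time: 9.83
ee_pos: [0.4931, -0.0378, 0.0447]
eef_rot: [0.755, 0.656, 0.0, -0.0]
ft_force: [0.2, 0.6, -0.4]
width: 0.0069
grip_force: 0.0
```

```bash
python3 look.py
```

```text
t 9.83 TCP in rack mm [17.2 44.5 44.7] toolx [1.    0.001 0.   ] F [ 0.2  0.6 -0.4] w 0.0069
side L -100:126/34(25) -85:96/30(26) -70:93/31(30) -55:89/28(23) -40:86/25(4) -25:85/25(3) -10:60/40(24) 5:23/34(62) 20:31/26(54) 35:63/17(28) 50:81/15(36) 65:95/23(34)
side S -100:43/24(65) -85:10/9(65) -70:11/7(60) -55:11/3(81) -40:55/51(45) -25:102/40(1) -10:99/36(1) 5:96/34(3) 20:98/35(5) 35:99/36(5) 50:125/40(6) 65:110/39(14)
scene L -100:141/20(32) -85:143/20(25) -70:141/18(23) -55:135/16(7) -40:137/14(6) -25:129/18(11) -10:91/14(56) 5:55/17(84) 20:39/5(107) 35:37/8(63) 50:42/5(54) 65:43/4(49)
scene S -100:146/29(6) -85:126/23(5) -70:142/21(6) -55:140/18(10) -40:136/18(15) -25:134/19(6) -10:95/21(53) 5:79/12(58) 20:89/4(64) 35:87/4(55) 50:88/11(19) 65:135/21(53)
```

The force dropped to zero past the crest, so the large drum rolled off into its hollow. Now up and across to behind the small drum.

>>> arm_command --moves '[-0.5,0,-3,0,-0.5,0,-3,0,-2.3,1.29,0,0,-2.3,1.29,0,0,-2.3,1.29,0,0,-2.3,1.29,0,0,-2.3,1.29,0,0,-2.3,1.29,0,0,-2.3,1.26,0,0,0,0,2.5,0,0,0,2.5,0,0,0,0,0]'

```text
time: 10.93
ee_pos: [0.5553, -0.2194, 0.05]
eef_rot: [0.755, 0.656, -0.002, -0.003]
ft_force: [-0.3, 0.7, -1.0]
width: 0.0069
grip_force: 0.0
```

```bash
python3 look.py
```

```text
t 10.93 TCP in rack mm [-154.   -42.5   50. ] toolx [ 1.    -0.     0.001] F [-0.3  0.7 -1. ] w 0.0069
side L -100:95/21(25) -85:75/14(31) -70:73/9(17) -55:72/7(13) -40:73/10(11) -25:83/24(4) -10:86/27(2) 5:87/29(3) 20:80/23(13) 35:84/29(34) 50:109/35(58) 65:120/26(45)
side S -100:79/16(29) -85:66/16(9) -70:65/14(6) -55:82/30(9) -40:97/37(2) -25:99/39(2) -10:97/36(2) 5:95/35(3) 20:97/37(4) 35:98/37(4) 50:126/43(7) 65:109/40(13)
scene L -100:80/17(81) -85:91/13(64) -70:91/11(40) -55:122/29(22) -40:145/15(2) -25:142/16(2) -10:148/13(2) 5:141/17(2) 20:152/10(6) 35:117/31(31) 50:123/26(36) 65:150/18(58)
scene S -100:88/26(64) -85:82/14(50) -70:122/26(26) -55:142/18(8) -40:144/18(7) -25:142/19(2) -10:149/16(2) 5:139/21(2) 20:156/6(2) 35:151/5(9) 50:140/15(44) 65:138/16(55)
```

The large drum's lip site is empty and its home site is filled. Now I'll lower behind the small drum and push.

>>> arm_command --moves '[0,0.2,1.4,0,0.5,0,1.3,0,0.5,0,0,0,0.5,0,0,0,0.4,0,0,0,0.4,0,0,0,0.4,0,-0.05,0,0.4,0,-0.06,0,0.4,0,-0.06,0,0.4,0,-0.06,0,0.4,0,-0.06,0,0.4,0,-0.06,0]'

```text
time: 12.03
ee_pos: [0.5675, -0.1823, 0.0366]
eef_rot: [0.757, 0.654, -0.002, 0.005]
ft_force: [-16.7, -21.3, 39.6]
width: 0.0066
grip_force: 20.8
```

```bash
python3 look.py
```

```text
t 12.03 TCP in rack mm [-115.6  -49.4   36.6] toolx [ 1.    -0.006 -0.009] F [-16.7 -21.3  39.6] w 0.0066
side L -100:114/37(28) -85:82/27(29) -70:76/19(18) -55:69/8(12) -40:70/6(13) -25:72/7(15) -10:72/7(13) 5:82/23(6) 20:81/23(13) 35:84/29(34) 50:109/35(58) 65:121/26(45)
side S -100:72/12(39) -85:72/17(18) -70:67/18(15) -55:67/13(26) -40:75/10(24) -25:77/13(24) -10:92/33(7) 5:95/35(3) 20:98/37(5) 35:98/38(4) 50:127/43(8) 65:110/40(13)
scene L -100:20/16(140) -85:19/15(135) -70:16/10(113) -55:53/36(89) -40:91/9(52) -25:111/28(30) -10:144/13(2) 5:137/17(2) 20:148/10(5) 35:114/31(29) 50:120/25(34) 65:146/18(55)
scene S -100:41/23(111) -85:50/23(82) -70:57/20(91) -55:88/12(62) -40:92/9(59) -25:135/20(5) -10:146/15(1) 5:136/20(1) 20:152/6(1) 35:148/5(7) 50:136/15(41) 65:134/16(52)
```

A jam: 48 N, mostly upward, and the tool was lifted about 9 mm. I'll look right now, before moving.

```bash
python3 -c "
from h import *; from bench import r; import cv2
s=r.read_state(); p=np.load('p.npy'); T=R.from_quat(s['eef_rot']); ci=r.camera_info('side')
P=[s['ee_pos']+T.apply([0,0,-.025]),rack(p,[(-100,-16.5,53)])[0],rack(p,[(-115,-14,30)])[0],rack(p,[(-115,-14,44)])[0]]
q=proj(ci,P); im=r.camera('side'); print(q.round(1))
x0,y0=345,115; k=7
a=cv2.resize(im[y0:y0+80,x0:x0+64,::-1],None,fx=k,fy=k,interpolation=cv2.INTER_CUBIC)
for t,c in zip(q,((0,255,0),(0,0,255),(255,0,0),(255,255,0))): cv2.circle(a,tuple(int(v) for v in ((t-[x0,y0]+.5)*k)),3,c,-1)
w=r.camera('wrist')[160:300,250:335,::-1]; w=cv2.resize(w,None,fx=4,fy=4,interpolation=cv2.INTER_CUBIC)
cv2.imwrite('pics/z6.png',np.hstack([a,w[:560]]))
"
```

```text
[[376.7 158.5]
 [381.3 167.5]
 [385.7 174.2]
 [386.  169.4]]
```

View pics/z6.png

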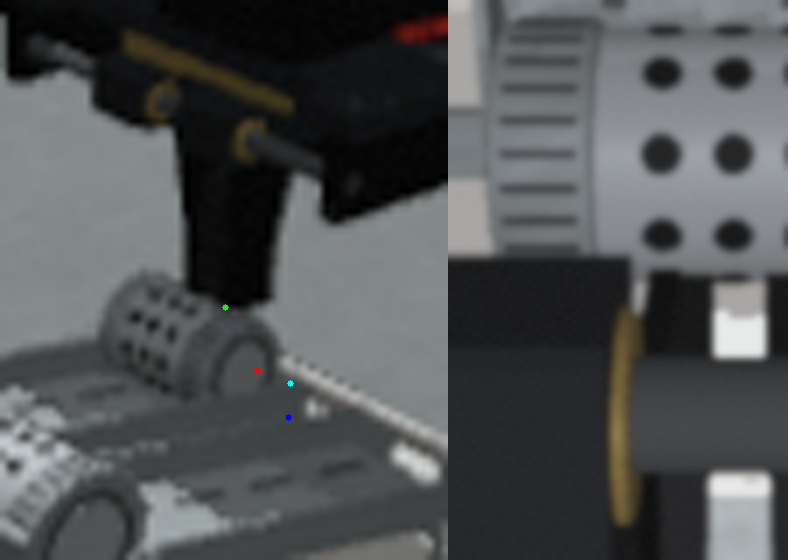

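The small drum's end face is at (240,370), about 6 mm ahead of its lip position. The fingertips at (230,305) bear on its upper rear, so the tips are a few mm too high for this drum and pinch it. I'll back off, shut the fingers and come in lower.

>>> arm_command --moves '[-0.9,0,0,0,-0.9,0,0,0,-0.9,0,0,0,-0.9,0,0,0,0,0,0,0,0,0,0,0]' --fingers 0 --squeeze 5

```text
time: 12.73
ee_pos: [0.5617, -0.2094, 0.0309]
eef_rot: [0.755, 0.656, -0.0, -0.0]
ft_force: [0.5, 0.2, 0.3]
width: 0.0006
grip_force: 0.0
```

```bash
python3 look.py
```

```text
t 12.73 TCP in rack mm [-143.1  -47.4   30.9] toolx [ 1. -0.  0.] F [0.5 0.2 0.3] w 0.0006
side L -100:99/25(26) -85:75/14(31) -70:72/8(17) -55:72/7(12) -40:71/7(13) -25:77/18(10) -10:86/27(2) 5:88/29(3) 20:80/23(13) 35:84/29(34) 50:109/35(58) 65:120/26(45)
side S -100:80/16(28) -85:66/16(9) -70:65/14(6) -55:74/14(17) -40:91/33(8) -25:99/39(2) -10:97/36(2) 5:95/35(3) 20:98/37(4) 35:98/37(4) 50:126/43(7) 65:109/40(13)
scene L -100:18/15(142) -85:74/29(81) -70:90/11(41) -55:95/15(47) -40:136/18(7) -25:140/16(1) -10:146/13(1) 5:139/17(1) 20:150/10(4) 35:116/31(30) 50:121/26(35) 65:148/18(56)
scene S -100:77/23(75) -85:81/14(51) -70:92/15(55) -55:136/23(14) -40:142/18(9) -25:140/19(1) -10:148/15(1) 5:137/21(1) 20:154/6(1) 35:150/5(7) 50:138/15(42) 65:136/16(54)
```

>>> arm_command --moves '[0,-0.2,1.1,0,0,0,0,0,0.4,0,0,0,0.4,0,0,0,0.4,0,0,0,0.3,0,0,0,0.3,0,0,0]'

```text
time: 13.42
ee_pos: [0.5628, -0.1911, 0.0207]
eef_rot: [0.755, 0.656, 0.0, 0.0]
ft_force: [0.4, -1.8, 1.9]
width: 0.0004
grip_force: 1.0
```

```bash
python3 look.py | head -1
```

```text
t 13.42 TCP in rack mm [-124.9  -46.    20.7] toolx [ 1.     0.001 -0.   ] F [ 0.4 -1.8  1.9] w 0.0004
```

Gentle contact now (2.6 N). Continuing up the slope.

>>> arm_command --moves '[0.3,0,-0.03,0,0.3,0,-0.04,0,0.3,0,-0.04,0,0.3,0,-0.04,0,0.3,0,-0.04,0,0.3,0,-0.04,0]'

```text
time: 14.02
ee_pos: [0.565, -0.173, 0.0226]
eef_rot: [0.755, 0.656, 0.0, 0.0]
ft_force: [-0.3, -2.7, 1.7]
width: 0.001
grip_force: 1.0
```

```bash
python3 look.py
```

```text
t 14.02 TCP in rack mm [-106.6  -45.6   22.6] toolx [1.    0.001 0.   ] F [-0.3 -2.7  1.7] w 0.001
side L -100:115/38(28) -85:82/27(29) -70:76/19(18) -55:70/8(12) -40:70/6(14) -25:72/7(15) -10:72/7(13) 5:79/19(9) 20:81/23(14) 35:85/29(35) 50:110/35(58) 65:121/26(46)
side S -100:70/9(41) -85:79/16(19) -70:78/20(21) -55:65/17(37) -40:68/12(31) -25:76/11(25) -10:86/28(13) 5:95/35(3) 20:98/37(5) 35:98/38(5) 50:127/43(8) 65:110/40(13)
scene L -100:38/17(122) -85:45/16(110) -70:43/16(86) -55:30/16(112) -40:68/28(75) -25:99/23(41) -10:143/14(4) 5:136/17(3) 20:148/10(5) 35:114/30(29) 50:119/25(33) 65:146/18(54)
scene S -100:14/12(138) -85:60/26(72) -70:42/11(105) -55:73/21(77) -40:89/11(62) -25:125/27(15) -10:145/15(2) 5:135/21(2) 20:152/6(2) 35:147/5(8) 50:136/15(40) 65:134/16(52)
```

>>> arm_command --moves '[0.4,0,-0.06,0,0.4,0,-0.06,0,0.4,0,-0.06,0,0.4,0,-0.06,0,0.4,0,-0.06,0,0.4,0,-0.06,0,0.4,0,-0.06,0,0.4,0,-0.06,0,0.4,0,-0.06,0,0.4,0,-0.06,0,0.4,0,-0.06,0,0.4,0,-0.06,0]'

```text
time: 15.12
ee_pos: [0.5716, -0.1253, 0.0298]
eef_rot: [0.755, 0.656, 0.0, -0.0]
ft_force: [-0.0, -2.0, 1.4]
width: 0.0004
grip_force: 1.0
```

```bash
python3 look.py
```

```text
t 15.12 TCP in rack mm [-58.5 -45.6  29.8] toolx [1.    0.001 0.   ] F [-0.  -2.   1.4] w 0.0004
side L -100:123/35(26) -85:92/30(27) -70:88/29(27) -55:78/22(20) -40:68/4(15) -25:69/4(18) -10:69/4(15) 5:72/7(14) 20:73/11(19) 35:84/29(35) 50:111/36(59) 65:122/27(46)
side S -100:102/28(24) -85:79/40(46) -70:52/33(36) -55:67/15(30) -40:80/14(36) -25:79/18(44) -10:67/19(43) 5:67/13(28) 20:77/13(17) 35:84/26(13) 50:128/43(9) 65:111/40(14)
scene L -100:127/19(41) -85:94/40(62) -70:13/8(116) -55:16/12(126) -40:29/15(114) -25:45/16(95) -10:46/17(100) 5:36/18(103) 20:103/53(51) 35:115/31(29) 50:121/26(35) 65:147/18(56)
scene S -100:126/20(39) -85:84/21(52) -70:46/14(101) -55:18/13(132) -40:40/29(110) -25:65/26(75) -10:53/21(94) 5:87/14(50) 20:136/25(18) 35:149/5(7) 50:137/15(42) 65:136/16(53)
```

>>> arm_command --moves '[0.4,0,-0.06,0,0.4,0,-0.06,0,0.4,0,-0.06,0,0.4,0,-0.06,0,0.4,0,-0.06,0,0.4,0,-0.06,0,0.4,0,-0.06,0,0.4,0,-0.06,0,0.4,0,-0.06,0,0.4,0,-0.06,0,0.4,0,-0.06,0,0.4,0,-0.06,0]'

```text
time: 16.22
ee_pos: [0.5783, -0.0778, 0.037]
eef_rot: [0.755, 0.656, 0.0, 0.0]
ft_force: [0.0, -2.0, 2.4]
width: 0.0009
grip_force: 1.0
```

>>> arm_command --moves '[0.4,0,-0.06,0,0.3,0,-0.05,0,0.3,0,-0.04,0,0.3,0,-0.03,0,0.3,0,0,0,0.3,0,0,0,0.3,0,0,0,0.3,0,0,0,0,0,0,0,0,0,0,0]'

```text
time: 17.05
ee_pos: [0.5817, -0.0531, 0.0387]
eef_rot: [0.755, 0.656, 0.0, -0.0]
ft_force: [0.6, -0.8, 0.1]
width: 0.0009
grip_force: 0.0
```

```bash
python3 look.py
```

```text
t 17.05 TCP in rack mm [ 14.4 -45.5  38.7] toolx [1.    0.001 0.   ] F [ 0.6 -0.8  0.1] w 0.0009
side L -100:126/34(25) -85:97/30(27) -70:93/32(31) -55:89/28(24) -40:85/23(5) -25:84/24(3) -10:85/24(1) 5:85/25(2) 20:71/12(15) 35:68/12(25) 50:90/25(39) 65:124/27(47)
side S -100:106/29(24) -85:101/36(45) -70:100/36(34) -55:103/39(11) -40:98/35(3) -25:97/35(5) -10:75/44(23) 5:26/35(67) 20:18/20(76) 35:57/24(37) 50:75/13(50) 65:93/28(37)
scene L -100:142/20(32) -85:142/19(24) -70:136/16(21) -55:136/16(6) -40:138/14(5) -25:131/17(9) -10:88/20(58) 5:40/18(99) 20:13/10(133) 35:13/9(87) 50:22/14(73) 65:28/15(65)
scene S -100:141/21(32) -85:149/16(26) -70:140/22(7) -55:135/18(15) -40:137/17(14) -25:129/22(11) -10:86/11(61) 5:64/21(73) 20:29/11(125) 35:53/29(89) 50:61/21(38) 65:57/23(35)
```

Force has gone, so the drum is over the crest. I'll retreat back, up and away, then verify.

>>> arm_command --moves '[-1,0,-2,0,-1,0,-3,0,-1,0,-3,0,-2.5,0,-2,0,-3,0,0,0,-3,0,0,0,-3,0,0,0,-3,0,0,0,-2,0,0,0,0,0,0,0,0,0,0,0,0,0,0,0]'

```text
time: 18.15
ee_pos: [0.5548, -0.2457, 0.1386]
eef_rot: [0.755, 0.656, 0.0, -0.0]
ft_force: [-0.0, 0.8, -0.1]
width: 0.0007
grip_force: 0.0
```

```bash
python3 look.py
python3 - <<'E'
from h import *; from bench import r; import cv2
# template match: each drum's patch in side0 -> now
p=np.load('p.npy')
for n in('side','scene'):
    ci=r.camera_info(n); a=r.camera(n)[:,:,::-1]; b=cv2.imread(f'pics/{n}0.png'); cv2.imwrite(f'pics/{n}_end.png',a)
    for nm,lo,ho,h in(('L',(-97,45,59),(64,45,76),11),('S',(-100,-45,53),(70,-45,69),9)):
        u,v=proj(ci,rack(p,[lo]))[0].round().astype(int); t=b[v-h:v+h+1,u-h-2:u+h+3]
        m=cv2.matchTemplate(a,t,cv2.TM_CCOEFF_NORMED); g=proj(ci,rack(p,[ho]))[0]; x,y=g.round().astype(int)
        w=m[y-h-15:y-h+16,x-h-2-15:x-h-2+16]; i=np.unravel_index(w.argmax(),w.shape)
        print(n,nm,'home px',g.round(0),'best at',(x-15+i[1],y-15+i[0]),w.max().round(2),'score at lip',m[v-h,u-h-2].round(2))
    for k,box in dict(side=dict(jar=(270,200,302,240),block=(375,212,410,240),red=(435,192,465,226)),scene=dict(model=(302,285,336,320),red=(190,205,220,236),block=(247,200,277,219)))[n].items():
        x1,y1,x2,y2=box; m=cv2.matchTemplate(a,b[y1:y2,x1:x2],cv2.TM_CCOEFF_NORMED); print(k,cv2.minMaxLoc(m)[3],(x1,y1),m.max().round(2))
E
```

```text
t 18.15 TCP in rack mm [-180.   -45.7  138.6] toolx [1.    0.001 0.001] F [-0.   0.8 -0.1] w 0.0007
side L -100:86/15(34) -85:77/11(30) -70:74/9(18) -55:75/11(11) -40:84/24(3) -25:85/27(1) -10:86/27(3) 5:88/30(3) 20:81/23(13) 35:84/29(34) 50:109/35(58) 65:121/26(45)
side S -100:78/16(37) -85:79/19(28) -70:91/31(28) -55:100/38(10) -40:98/37(1) -25:100/39(1) -10:97/36(2) 5:95/35(3) 20:98/37(5) 35:89/27(10) 50:102/34(52) 65:116/42(43)
scene L -100:94/13(67) -85:95/13(60) -70:120/23(13) -55:149/16(7) -40:151/15(8) -25:148/17(8) -10:154/13(8) 5:147/17(8) 20:158/10(12) 35:123/32(33) 50:129/26(39) 65:156/19(64)
scene S -100:93/14(61) -85:146/23(29) -70:146/21(2) -55:148/19(2) -40:150/19(2) -25:148/20(8) -10:156/16(8) 5:145/21(8) 20:162/6(9) 35:155/11(13) 50:110/28(19) 65:148/23(66)
side L home px [348. 188.] best at (np.int64(346), np.int64(188)) 0.8 score at lip 0.5
side S home px [322. 177.] best at (np.int64(321), np.int64(177)) 0.67 score at lip 0.42
jar (270, 200) (270, 200) 0.92
block (375, 212) (375, 212) 0.86
red (435, 192) (435, 192) 0.91
scene L home px [290. 218.] best at (np.int64(292), np.int64(218)) 0.83 score at lip -0.0
scene S home px [313. 244.] best at (np.int64(314), np.int64(245)) 0.75 score at lip -0.06
model (302, 285) (302, 285) 0.98
red (465, 111) (190, 205) 0.62
block (247, 200) (247, 200) 0.87
```

Both drums match their home positions in both views to within 2 px. The jar, model, block and red look-alike haven't moved: the side view confirms the red drum, and its poor match in the scene view is probably the gripper blocking it. Handing in.

```bash
python3 -c "
from bench import r; print(r.close_job())"
```

```text
the job is handed in; nothing more can be done
None
```

Both drums were pushed over the crest and sit home against their stops, bystanders unmoved and fingers clear, at about 18 s; on the way the fingertips once skimmed over the large drum and once jammed on the small one (48 N wrist force, gone when I backed off).

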